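# Unstack the cryostat specimen holders onto their cold blocks

## Robot

A 6-joint arm with a two-finger parallel gripper is mounted at the origin on the work surface. World frame = base frame: x ahead of the robot, y to its left, z up, the work surface at z = 0. Lengths are in m, angles in rad, forces in N, time in s.
With the tool pointing down it reaches from about 0.25 to 0.725 m from the base axis. Payload 4 kg.
Tool frame: the origin (TCP) lies at the very end of the fingers, on their centre line; the grasp point (between the pads) lies 19 mm behind it; z points along the fingers, y is the line along which they close (so a half turn about z gives the same grasp; the last joint's range is limited). The gripper opens to 85 mm and grips with 20 to 120 N. Pads are 22 mm wide; open, the fingers measure 114 mm over their backs; the gripper's body (76 mm by 85 mm) begins 54 mm behind the grasp point. The pads swing forward as they close: fully open they stand 13 mm farther back than shut.
Start: joints at [-1.177, 0.241, 0.005, 1.335, 0, 1.571], TCP at [0.192, -0.462, 0.231] pointing down, gripper open.
Joint ranges: [-2.72, 2.72], [-1.05, 1.87], [-1.09, 1.28], [-1.99, 2.15], [-1.42, 1.44], [-3.14, 3.14]. Speed limits (rad/s): [2.79, 2.79, 3.14, 3.14, 3.14, 3.14].

## Interface

Orientations are given as a unit quaternion [x, y, z, w].
In Python, from workcell import bot, vision, workorder, boxes_of gives the robot as it stands.
- The arm moves only by the tool send_rows, never from a script. Its argument "motion" is text: rows parted by semicolons, each of 5 numbers parted by spaces: the closure, from -1 (fully open) to 1 (shut), so that 0 is half open, then the shift along the tool's x, y, z in cm, then the turn about the tool's z in rad. In form: claw x y z twist; .... A call has 1 to 5 rows; each row is the pose to reach, as a shift and turn from the pose commanded when the call began, along the tool's axes at that moment; what a row does not reach only later rows make up. A row lasts 1/10 s, in which the tool goes at most 50 mm and 8.59 degrees, less where a joint would pass 70% of its speed; a pose out of reach is approached as far as the arm can. A call with a gripper value outside its range is refused whole. The fingers move at their own pace and stop on an object; the grip force is fixed at half the most. Time passes only in rows, so rows that repeat a pose let the fingers close. It gives the time, the measured TCP pose, the force, the opening and the grip force at its end, in the units of the state.
- bot.get_obs(): the state, without advancing time (a new reading comes with each control period).
- vision.camera(name): name is "scene" or "top" or "wrist"; returns the picture (400x640x3 uint8, red, green, blue); there is no depth.
- vision.camera_model(name): a dict with "fov_y" (degrees; the focal length in pixels is half the picture's height over the tangent of half this angle, whatever the lens; pixels are square), "cx", "cy" (the principal point, pixels), "k1" (the pictures are not rectified: a ray, as slopes to the right and down, at radius r is drawn at 1 + k1 r^2 times it, then the intrinsics apply), "world_from_camera" (4x4, takes a point from camera to world coordinates); the wrist camera has in their place "hand_eye" (4x4, takes a point from camera to tool coordinates, whose origin is the TCP and whose axes are the flange's). Camera axes: x right, y down, z forward; pixel columns grow to the right and rows downward; lengths in m; the calibration is good to about 2 mm. A picture is of the moment at which its call begins: read the wrist's pose just before it. camera_model takes no time and is no camera call.
- workorder.job_done(): hands the job in; it is judged then, once.
Trained networks look in the newest picture that a camera, given by its name, has taken for a name from the list of things; names that differ only in an ending like _2 or _b are one class to them, and where a whole thing is asked for, a point or a joint stands for the part that bears it (a point fixed in the world has none). Each returns a list of dicts, best first, with "conf" (0 to 1); they miss things now and then, are a little off and sometimes report something else, mostly with a low value. They report only what shows in the picture. A call takes as long as a camera call. They do not tell look-alikes from the thing itself.
- boxes_of(camera, target): "rect" ([centre column, centre row, width, height] in pixels, round what is visible of it).
The state is a dict: "clock": time; "joint_pos": joint angles; "joint_vel": joint speeds; "tau": joint torques, N m; "eef_pos": TCP position; "tool_rot": TCP orientation; "ft_force": force on the tool from outside, world axes, zero at the start; "ft_torque": the same for the moment, N m; "grip_width": finger opening in m; "grasp_force": force on a finger pad.
Only numpy, scipy, OpenCV 4.12 (cv2) and the standard library are available. Lean on these libraries where they do the work, as an engineer would, in place of code of your own. Each camera call takes 0.05 s, during which the arm holds its last target. There are 200 camera calls.

## Task

Two little stacks of cryostat parts stand on the bench. Take them apart and set every part flat in the recess of the black cold block made for it: the oblong holder in the oblong recess, the square holder in the square one, the large round holder in the large round one, and the slim heat extractor with the knob in the small round one. Keep the parts upright, set them down rather than dropping them, let go of them, and leave the jar and the beaker where they stand.

Things in the scene. Friction and masses are not known exactly. Their poses are not given: they have to be found in the camera images.
- oblong_holder: Oblong specimen holder, loose: a plain aluminium block 84 x 50 x 24 mm (x, y, z) with dark straight grooves on its top face, about 0.26 kg. Origin at the centre of its underside; x along the 84 mm side, y along the 50 mm side, z up. Stands on the bench at the start, turned up to 35 degrees. On it stands the square holder or the heat extractor.
- round_holder: Large round specimen holder, loose: a plain aluminium disc 56 mm in diameter and 24 mm high with dark concentric rings on top, about 0.16 kg. Origin at the centre of its underside, z up. Stands on the bench at the start with the square holder or the heat extractor on it.
- square_holder: Square specimen holder, loose: a plain aluminium block 38 x 38 x 24 mm with dark straight grooves on its top face, about 0.10 kg. Origin at the centre of its underside, x and y along its sides, z up. At the start it stands, turned by up to 60 degrees, on top of the oblong or the round holder, so its underside is 24 mm above the bench.
- heat_sink: Heat extractor, loose: an upright steel cylinder 30 mm in diameter and 30 mm high, with a 10 mm neck (5 mm long) and a black knob 18 mm in diameter and 9 mm high on top, 44 mm high in all, about 0.17 kg. Origin at the centre of its underside, z up. At the start it stands on top of the oblong or the round holder, so its underside is 24 mm above the bench.
- oblong_block: Cold block for the oblong holder: black plate 116 x 82 mm (x, y) with an oblong recess 100 x 66 mm (8 mm wider than the holder all round), x along the long side, fixed to the bench, 9 mm high, recess 3 mm deep with a grey floor (6 mm above the bench). Origin at the centre of its underside, under the recess centre, x and y along its sides, z up; turned up to 20 degrees.
- round_block: Cold block for the large round holder: black square plate 90 x 90 mm with a round recess 72 mm in diameter, fixed to the bench, 9 mm high, recess 3 mm deep with a grey floor (6 mm above the bench). Origin at the centre of its underside, under the recess centre, x and y along its sides, z up; turned up to 20 degrees.
- square_block: Cold block for the square holder: black square plate 72 x 72 mm with a square recess 54 x 54 mm, parallel to the plate's sides, fixed to the bench, 9 mm high, recess 3 mm deep with a grey floor (6 mm above the bench). Origin at the centre of its underside, under the recess centre, x and y along its sides, z up; turned up to 20 degrees.
- small_block: Cold block for the heat extractor: black square plate 64 x 64 mm with a small round recess 46 mm in diameter, fixed to the bench, 9 mm high, recess 3 mm deep with a grey floor (6 mm above the bench). Origin at the centre of its underside, under the recess centre, x and y along its sides, z up; turned up to 20 degrees.
- jar: Bystander, loose: closed clear jar with a white cap, 54 mm in diameter, 52 mm high. Origin at the centre of its underside, z up. To be left alone.
- beaker: Bystander, loose: open glass beaker, 56 mm across the rim, 56 mm high. Origin at the centre of its underside, z up. To be left alone.
There are look-alikes about, which are no part of the job. What is shaped like the round_holder but purple is not meant.

How it is judged:
By the outcome, as a careful person would: the job done as asked, in the order asked, and still so for the second after the job is handed in, with the robot touching nothing.
It also fails if it takes over 125 s, if anything falls off the work surface, if the arm or the gripper's body presses on something with over 40 N, if the wrist force passes 120 N, or if a joint passes its speed limit or range.

## Working session

There is one attempt and no reset: what is moved stays moved. The work goes in short steps, Python scripts to look and compute and a tool call to move; the robot and the scene stay as the last step left them, time stands still between calls to the robot, and variables do not carry over. Pictures are saved under pics/ and viewed, at most 14 in all, crops included, and the job is handed in when it is done.

Besides the shell and the picture viewer there is one more tool, called after "Emit:" by a JSON object that holds its "fn" and its "kwargs". send_rows: Moves the arm, as the interface text tells. Its arguments: {"type":"object","properties":{"motion":{"type":"string"}},"required":["motion"]}

```bash
ls; mkdir -p pics
python3 - <<'E'
from workcell import bot, vision, workorder, boxes_of
import cv2, numpy as np
o=bot.get_obs(); print(o)
for n in ["scene","top"]:
    im=vision.camera(n); cv2.imwrite(f"pics/{n}0.png",im[...,::-1])
    m=vision.camera_model(n); print(n,m)
    for t in ["oblong_holder","round_holder","square_holder","heat_sink","oblong_block","round_block","square_block","small_block","jar","beaker"]:
        print(t,[(round(d["conf"],2),[round(v) for v in d["rect"]]) for d in boxes_of(n,t)][:4])
print(vision.camera_model("wrist"))
E
```

```text
pics
{'clock': 0.0, 'joint_pos': array([-1.17694968e+00,  2.41456894e-01,  3.72214949e-03,  1.33521042e+00,
       -3.11499834e-06,  1.57080337e+00]), 'joint_vel': array([-8.79205026e-05, -1.52369121e-04,  1.99423802e-03, -8.64073974e-04,
       -3.70508488e-04, -7.52255867e-04]), 'tau': array([ 5.74224596e-04, -3.72320473e+01,  2.52405238e+01,  1.68755284e-02,
        3.82829785e-05,  7.00160484e-06]), 'eef_pos': array([ 0.19162594, -0.46113097,  0.23039025]), 'tool_rot': array([ 9.80673302e-01,  1.95649482e-01, -2.11744301e-04, -1.05334765e-03]), 'ft_force': array([-1.01607468, -0.40621023,  0.47941573]), 'ft_torque': array([ 0.01780853,  0.03986681, -0.03187547]), 'grasp_force': 0.0, 'grip_width': 0.08558213737000726}
scene {'fov_y': 49.93403584321818, 'cx': 323.43027460970427, 'cy': 208.63307258591914, 'k1': -0.05118767826181283, 'world_from_camera': array([[ 0.30372381,  0.80897587, -0.50329901,  1.11746838],
       [ 0.9526961 , -0.26399421,  0.1505895 , -0.17532491],
       [-0.01104475, -0.52522862, -0.85088948,  0.97769168],
       [ 0.        ,  0.        ,  0.        ,  1.
[... 1211 characters left out ...]
, 216, 45, 58])]
round_block [(0.72, [238, 244, 39, 40]), (0.23, [150, 220, 19, 14])]
square_block []
small_block [(0.6, [254, 156, 32, 29])]
jar [(0.74, [388, 153, 30, 26]), (0.62, [393, 250, 21, 22])]
beaker [(0.82, [317, 248, 30, 27])]
{'fov_y': 59.31829336183698, 'cx': 315.81795384181623, 'cy': 198.6672899513181, 'k1': -0.07955880301465255, 'hand_eye': array([[ 3.57013064e-04, -9.54122509e-01, -2.99416282e-01,
         7.75603783e-02],
       [ 9.99999470e-01,  6.29691362e-04, -8.14217003e-04,
        -5.66270965e-04],
       [ 9.65402617e-04, -2.99415833e-01,  9.54122229e-01,
        -1.42246519e-01],
       [ 0.00000000e+00,  0.00000000e+00,  0.00000000e+00,
         1.00000000e+00]])}
```

Run:
```python
import cv2
for n,(x0,y0,w,h) in {"scene":(150,120,330,180),"top":(110,110,400,180)}.items():
    im=cv2.imread(f"pics/{n}0.png")[y0:y0+h,x0:x0+w]
    s=800/w; cv2.imwrite(f"pics/{n}0c.png",cv2.resize(im,None,fx=s,fy=s,interpolation=cv2.INTER_CUBIC))
```

```text
(no output)
```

View pics/top0c.png

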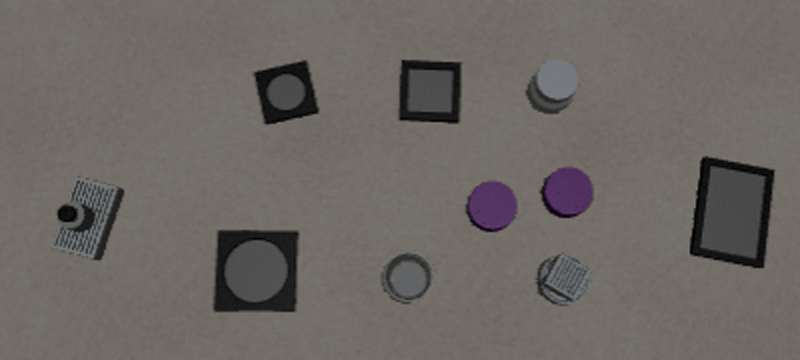

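View pics/scene0c.png

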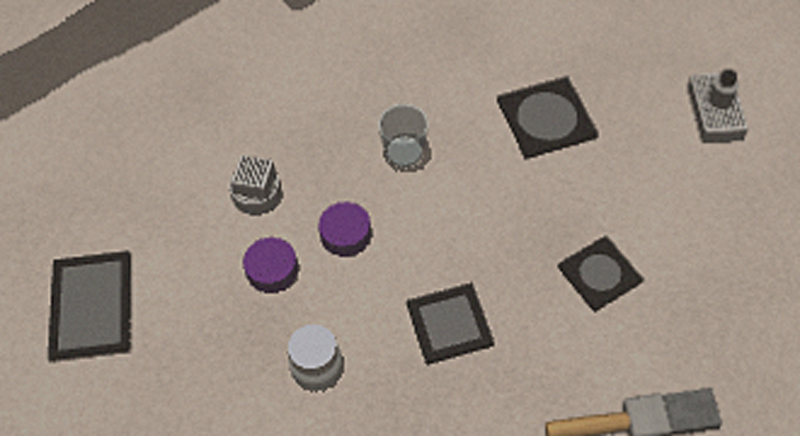

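Top view: heat extractor stands on the oblong holder (far left, ~(146,219)), square holder on the round one (~(391,249)) next to two purple decoys; blocks at (253,156) small, (325,155) square, (238,245) round, (476,216) oblong. The scene view agrees. The networks' low-confidence labels are partly wrong, so I segment the blocks myself.

```bash
cat > lib.py <<'E'
import numpy as np, cv2, time
from scipy.spatial.transform import Rotation as R
from workcell import bot, vision, boxes_of
def pose():
    o=bot.get_obs(); T=np.eye(4); T[:3,:3]=R.from_quat(o["tool_rot"]).as_matrix(); T[:3,3]=o["eef_pos"]; return T
def cam(name,T=None):
    m=vision.camera_model(name); f=200/np.tan(np.radians(m["fov_y"]/2))
    W=m["world_from_camera"] if name!="wrist" else T@m["hand_eye"]
    return dict(f=f,cx=m["cx"],cy=m["cy"],k1=m["k1"],W=np.array(W))
def ray(c,px):
    px=np.atleast_2d(px).astype(float); d=(px-[c["cx"],c["cy"]])/c["f"]; u=d.copy()
    for _ in range(20): u=d/(1+c["k1"]*(u**2).sum(1,keepdims=True))
    v=np.c_[u,np.ones(len(u))]@c["W"][:3,:3].T
    return c["W"][:3,3],v/np.linalg.norm(v,axis=1,keepdims=True)
def onplane(c,px,z):
    o,v=ray(c,px); return o+v*((z-o[2])/v[:,2:])
def proj(c,P):
    q=(np.atleast_2d(P)-c["W"][:3,3])@c["W"][:3,:3]; u=q[:,:2]/q[:,2:]
    return u*(1+c["k1"]*(u**2).sum(1,keepdims=True))*c["f"]+[c["cx"],c["cy"]]
def tri(cs,pxs):
    A=np.zeros((3,3)); b=np.zeros(3)
    for c,p in zip(cs,pxs):
        o,v=ray(c,p); M=np.eye(3)-np.outer(v[0],v[0]); A+=M; b+=M@o
    return np.linalg.solve(A,b)
def go(x,y,z,az=None):
    """shift (cm) in tool axes and twist for TCP at x,y,z with tool y axis along azimuth az (deg, mod 180)"""
    T=pose(); d=T[:3,:3].T@(np.array([x,y,z])-T[:3,3])*100; tw=0
    if az is not None:
        cur=np.arctan2(T[1,1],T[0,1]); tw=-((np.radians(az)-cur+np.pi/2)%np.pi-np.pi/2)
    q6=bot.get_obs()["joint_pos"][5]
    print("go",d.round(2),"tw %.3f"%tw,"q6 %.2f"%q6,"tcp",T[:3,3].round(4))
E
python3 - <<'E'
from lib import *
S,Tp=cam("scene"),cam("top")
top=cv2.imread("pics/top0.png"); sc=cv2.imread("pics/scene0.png")
t=lambda x,y:(x/2+110,y/2+110); s=lambda x,y:(x/2.4242+150,y/2.4242+120)
pts={"small":(t(286,92),s(601,271)),"square":(t(430,91),s(450,323)),"round":(t(256,270),s(548,115)),"oblong":(t(733,213),s(91,306)),
"hs_knobtop":(t(67,212),s(729,75)),"sq_top":(t(567,275),s(255,172)),"purple1":(t(492,205),s(345,221)),"purple2":(t(568,191),s(271,257))}
for k,(a,b) in pts.items(): print(k,tri([Tp,S],[a,b]).round(4))
g=cv2.cvtColor(top,cv2.COLOR_BGR2GRAY)
for (k,sz) in (("small",64),("square",72),("round",90),("oblong",116)):
    x,y=map(int,pts[k][0]); w=40; x0,y0=x-w,y-w
    m=(g[y0:y+w,x0:x+w]<45).astype(np.uint8)
    cs,_=cv2.findContours(m,cv2.RETR_EXTERNAL,cv2.CHAIN_APPROX_NONE); c=max(cs,key=cv2.contourArea)
    P=onplane(Tp,c[:,0]+[x0,y0],0.008)[:,:2]*1000
    r=cv2.minAreaRect(P.astype(np.float32)); print(k,np.round(r[0],1),np.round(r[1],1),round(r[2],1))
def sh(n,P,az=None):print(n)
E
```

```text
small [0.6675 0.1571 0.0034]
square [ 0.6744 -0.0141  0.0007]
round [0.4567 0.179  0.0035]
oblong [ 0.5373 -0.3693 -0.0018]
hs_knobtop [0.5089 0.3713 0.0645]
sq_top [ 0.457  -0.1657  0.0443]
purple1 [ 0.535  -0.0867  0.0234]
purple2 [ 0.5534 -0.1729  0.0232]
small [666. 156.] [66.  62.4] 15.3
square [673.2 -13.4] [74. 69.] 0.9
round [456.5 177.4] [89.7 88.9] 1.3
oblong [ 538. -365.] [ 84.6 116.8] 79.9
```

Run:
```python
from lib import *
go(0.457,-0.166,0.19)
```

```text
go [ 35.83 -17.13   4.13] tw 0.000 q6 1.57 tcp [ 0.1918 -0.4617  0.2313]
```

Emit:
{"fn": "send_rows", "kwargs": {"motion": "-1 35.8 -17.1 4 0;-1 35.8 -17.1 4 0;-1 35.8 -17.1 4 0;-1 35.8 -17.1 4 0;-1 35.8 -17.1 4 0"}}

```text
clock: 1.6
eef_pos: [0.359, -0.2752, 0.2063]
tool_rot: [0.981, 0.195, 0.0, 0.0]
ft_force: [1.3, -0.9, 1.3]
grip_width: 0.0856
grasp_force: 0.0
```

Run:
```python
from lib import *
go(0.457,-0.166,0.19)
```

```text
go [13.23 -6.33  1.63] tw 0.000 q6 2.09 tcp [ 0.359  -0.2752  0.2063]
```

Emit:
{"fn": "send_rows", "kwargs": {"motion": "-1 13.2 -6.3 1.6 0;-1 13.2 -6.3 1.6 0;-1 13.2 -6.3 1.6 0;-1 13.2 -6.3 1.6 0;-1 13.2 -6.3 1.6 0"}}

```text
clock: 2.1
eef_pos: [0.456, -0.1668, 0.1899]
tool_rot: [0.98, 0.197, -0.001, -0.0]
ft_force: [-0.2, -0.6, 0.6]
grip_width: 0.0859
grasp_force: 0.0
```

```bash
cat >> lib.py <<'E'
def shot(tag):
    T=pose(); im=vision.camera("wrist"); cv2.imwrite(f"pics/{tag}.png",im[...,::-1]); np.save(f"pics/{tag}.npy",T); return T,cam("wrist",T)
E
python3 - <<'E'
from lib import *
T,c=shot("w1"); print(T.round(3))
for n in ("square_holder","round_holder"): print(n,[(round(d["conf"],2),np.round(d["rect"])) for d in boxes_of("wrist",n)])
print(proj(c,[[.457,-.166,.048],[.457,-.166,.024]]))
E
```

```text
[[ 0.922  0.386 -0.001  0.456]
 [ 0.386 -0.922 -0.    -0.167]
 [-0.001 -0.    -1.     0.19 ]
 [ 0.     0.     0.     1.   ]]
square_holder []
round_holder [(0.96, array([267.,  57.,  69.,  71.])), (0.65, array([370.,  78.,  68.,  69.])), (0.62, array([320., 174.,  59.,  62.]))]
[[316.43286904 183.83440132]
 [316.42155278 176.91924213]]
```

View pics/w1.png

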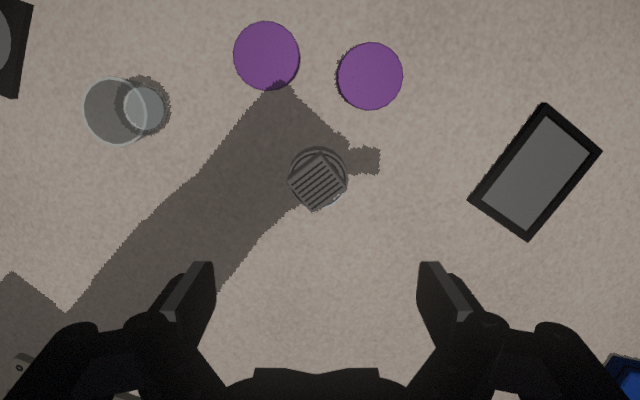

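Emit:
{"fn": "send_rows", "kwargs": {"motion": "-1 0 0 6 0;-1 0 0 6 0;-1 0 0 6 0"}}

```text
clock: 2.55
eef_pos: [0.4532, -0.1682, 0.1288]
tool_rot: [0.981, 0.194, -0.002, -0.001]
ft_force: [0.4, -0.5, -0.1]
grip_width: 0.0853
grasp_force: 0.0
```

```bash
cat >> lib.py <<'E'
def crop(tag,out,cx,cy,w,h,s):
    im=cv2.imread(f"pics/{tag}.png"); x,y=int(cx-w/2),int(cy-h/2); o=cv2.resize(im[y:y+h,x:x+w],None,fx=s,fy=s,interpolation=cv2.INTER_CUBIC)
    cv2.imwrite(f"pics/{out}.png",cv2.convertScaleAbs(o,alpha=1.6)); print("px = out/%g + (%d,%d)"%(s,x,y))
E
python3 - <<'E'
from lib import *
T,c=shot("w2"); print(T[:3,3].round(4)); p=proj(c,[.457,-.166,.048])[0]; print(p)
cs=[]
for tag,s in (("w1",5),("w2",4)):
    c=cam("wrist",np.load(f"pics/{tag}.npy")); p=proj(c,[.457,-.166,.04])[0]; n=int(400/s/2)
    x,y=int(p[0])-n,int(p[1])-n; im=cv2.imread(f"pics/{tag}.png")[y:y+2*n,x:x+2*n]; cs.append(cv2.convertScaleAbs(cv2.resize(im,(400,400),interpolation=cv2.INTER_CUBIC),alpha=1.7)); print(tag,x,y,2*n)
cv2.imwrite("pics/c12.png",np.hstack(cs))
E
```

```text
[ 0.4532 -0.1682  0.1288]
[316.50818755 202.85413434]
w1 276 141 80
w2 266 149 100
```

View pics/c12.png

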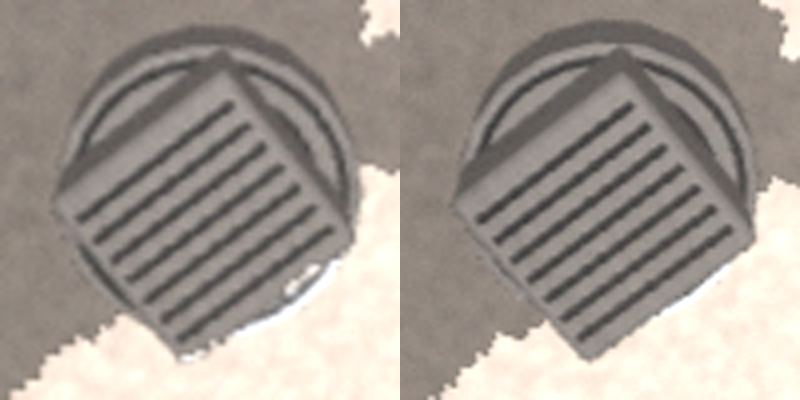

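Run:
```python
from lib import *
c1,c2=[cam("wrist",np.load(f"pics/{t}.npy")) for t in ("w1","w2")]
print("tri",tri([c1,c2],[(317.3,185.0),(317.2,204.2)]), onplane(c1,(317.3,185),.048),onplane(c2,(317.2,204.2),.048))
g=lambda c,o,s,p: onplane(c,np.array(p)/s+o,.048)
for a in (g(c2,[266,149],4,[(80,220),(232,105),(180,340),(330,228)]),g(c1,[276,141],5,[(80,220),(232,102),(182,340),(332,228)])):
    d=a[[1,3]]-a[[0,2]]; print(np.degrees(np.arctan2(d[:,1],d[:,0])), a.mean(0))
a=g(c2,[266,149],4,[(222,70),(352,238),(188,358),(57,205)]); e=np.roll(a,-1,0)-a; print(np.linalg.norm(e,axis=1),np.degrees(np.arctan2(e[:,1],e[:,0])))
S,Tp=cam("scene"),cam("top")
# round base centre from w2: visible disc left/right extremes at z .024 
print("disc", g(c2,[266,149],4,[(205,45)])[0])
go(0.455,-0.166,0.12,-28)
```

```text
tri [ 0.45615239 -0.16699713  0.04738872] [[ 0.4563463  -0.16705993  0.048     ]] [[ 0.45630124 -0.16678987  0.048     ]]
[-29.49871482 -28.59101943] [ 0.45566459 -0.16712388  0.048     ]
[-28.87052008 -28.98358463] [ 0.45573883 -0.16727652  0.048     ]
[0.03617446 0.03528745 0.0352765  0.03576958] [-120.15254409  151.00304312   60.5831456   -27.56871515]
disc [ 0.48386886 -0.15539784  0.048     ]
go [ 0.12 -0.23  1.04] tw -0.690 q6 2.39 tcp [ 0.4548 -0.1686  0.1304]
```

Emit:
{"fn": "send_rows", "kwargs": {"motion": "-1 0.1 -0.2 1 -0.15;-1 0.1 -0.2 2 -0.3;-1 0.1 -0.2 3 -0.45;-1 0.1 -0.2 3 -0.6;-1 0.1 -0.2 3 -0.67"}}

```text
clock: 3.1
eef_pos: [0.4571, -0.1665, 0.1022]
tool_rot: [0.861, 0.509, 0.001, 0.001]
ft_force: [-0.1, 0.1, 0.0]
grip_width: 0.0851
grasp_force: 0.0
```

Run:
```python
from lib import *
go(0.4562,-0.167,0.028,-29)
T,c=shot("w3"); print(T[:3,3], proj(c,[.4562,-.167,.048]))
```

```text
go [-0.09 -0.08  7.42] tw 0.002 q6 1.73 tcp [ 0.4571 -0.1665  0.1022]
[ 0.45708726 -0.16649008  0.10221016] [[314.52677218 225.77434271]]
```

Emit:
{"fn": "send_rows", "kwargs": {"motion": "-1 -0.1 -0.1 3.5 0;-1 -0.1 -0.1 5.5 0;-1 -0.1 -0.1 7 0;-1 -0.1 -0.1 7.4 0;-1 -0.1 -0.1 7.4 0"}}

```text
clock: 3.65
eef_pos: [0.4552, -0.1664, 0.027]
tool_rot: [0.862, 0.507, 0.0, 0.0]
ft_force: [0.4, 0.6, 0.9]
grip_width: 0.0854
grasp_force: 0.0
```

Emit:
{"fn": "send_rows", "kwargs": {"motion": "1 0 0 0 0;1 0 0 0 0;1 0 0 0 0;1 0 0 0 0;1 0 0 0 0"}}

```text
clock: 4.15
eef_pos: [0.4554, -0.1662, 0.0273]
tool_rot: [0.862, 0.507, 0.001, 0.001]
ft_force: [-0.6, -1.0, 6.0]
grip_width: 0.0368
grasp_force: 61.8
```

Emit:
{"fn": "send_rows", "kwargs": {"motion": "-0.5 0 0 0 0;-0.5 0 0 0 0;-0.5 0 0 -0.4 0;-0.5 0 0 -0.4 0;-0.5 0 0 -0.4 0"}}

```text
clock: 4.65
eef_pos: [0.4546, -0.1659, 0.0303]
tool_rot: [0.862, 0.507, 0.0, 0.0]
ft_force: [-0.3, 0.1, -0.0]
grip_width: 0.0642
grasp_force: 0.0
```

Emit:
{"fn": "send_rows", "kwargs": {"motion": "1 0 0 0 0;1 0 0 0 0;1 0 0 0 0;1 0 0 0 0;1 0 0 0 0"}}

```text
clock: 5.15
eef_pos: [0.4548, -0.166, 0.0305]
tool_rot: [0.862, 0.507, 0.0, 0.0]
ft_force: [-0.5, 0.2, 3.6]
grip_width: 0.0367
grasp_force: 61.2
```

Emit:
{"fn": "send_rows", "kwargs": {"motion": "1 0 0 -1 0;1 0 0 -3 0;1 0 0 -6 0;1 0 0 -10 0;1 0 0 -10 0"}}

```text
clock: 5.65
eef_pos: [0.458, -0.1672, 0.1356]
tool_rot: [0.862, 0.507, 0.003, 0.004]
ft_force: [1.2, -1.0, -0.6]
grip_width: 0.0366
grasp_force: 60.8
```

Run:
```python
from lib import *
go(0.6735,-0.0138,0.14,1)
T,c=shot("w4"); c=cam("wrist",T)
im=cv2.imread("pics/w4.png"); print(bot.get_obs()["grip_width"])
```

```text
go [23.88 11.4  -0.29] tw -0.524 q6 1.73 tcp [ 0.458  -0.1672  0.1356]
0.0365256659883306
```

Emit:
{"fn": "send_rows", "kwargs": {"motion": "1 5 2.4 -0.3 -0.1;1 10 4.8 -0.3 -0.2;1 14.3 6.8 -0.3 -0.3;1 18.5 8.8 -0.3 -0.4;1 21.5 10.2 -0.3 -0.52"}}

```text
clock: 6.2
eef_pos: [0.649, -0.0254, 0.1312]
tool_rot: [0.7, 0.714, -0.001, -0.001]
ft_force: [0.3, 0.1, -0.5]
grip_width: 0.0368
grasp_force: 60.7
```

Run:
```python
from lib import *
go(0.6735,-0.0138,0.10,1)
T,c=shot("w5"); print(T[:3,3],proj(c,[.6735,-.0138,.006])); print(bot.get_obs()["grip_width"])
```

```text
go [1.11 2.48 3.12] tw 0.002 q6 1.51 tcp [ 0.649  -0.0254  0.1312]
[ 0.64898481 -0.02537136  0.13123114] [[346.88466707 177.65715794]]
0.03636899020631299
```

View pics/w5.png

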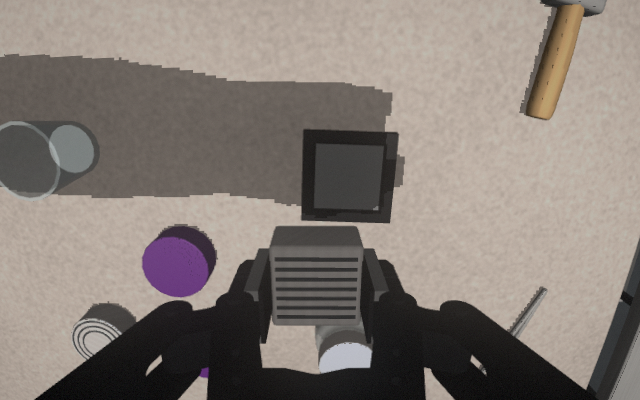

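```bash
cat >> lib.py <<'E'
def blockrect(tag,P,z=.008,w=110,th=60):
    """black plate near P: centre mm, size, angle from its outline"""
    c=cam("wrist",np.load(f"pics/{tag}.npy")); x,y=proj(c,P)[0].astype(int); x0,y0=max(x-w,0),max(y-w,0)
    g=cv2.cvtColor(cv2.imread(f"pics/{tag}.png"),cv2.COLOR_BGR2GRAY)[y0:y+w,x0:x+w]
    cs,_=cv2.findContours((g<th).astype(np.uint8),cv2.RETR_EXTERNAL,cv2.CHAIN_APPROX_NONE)
    for q in cs:
        if cv2.contourArea(q)>900:
            M=onplane(c,q[:,0]+[x0,y0],z)[:,:2]*1000; r=cv2.minAreaRect(M.astype(np.float32)); print("rect",np.round(r[0],1),np.round(r[1],1),round(r[2],1))
E
python3 - <<'E'
from lib import *
c=cam("wrist",np.load("pics/w5.npy"))
a=onplane(c,[(316,143),(385,144),(381,210),(314,208)],.006)[:,:2]*1000
print(a.mean(0),a); e=np.roll(a,-1,0)-a; print(np.linalg.norm(e,axis=1),np.degrees(np.arctan2(e[:,1],e[:,0])))
a=onplane(c,[(303,129),(398,132),(390,223),(301,220)],.009)[:,:2]*1000
print(a.mean(0),a); e=np.roll(a,-1,0)-a; print(np.linalg.norm(e,axis=1),np.degrees(np.arctan2(e[:,1],e[:,0])))
for th in (35,45): blockrect("w5",[.6735,-.0138,.008],w=60,th=th)
E
```

```text
[675.19321714 -13.3345359 ] [[648.76824348  12.87745377]
 [701.50116555  13.28649221]
 [702.32513209 -40.06594921]
 [648.17832744 -39.43614038]]
[52.73450846 53.35880365 54.15046734 52.31692015] [  0.44442268 -89.11520351 179.33359391  89.35392957]
[674.18136881 -13.06738946] [[638.87551082  23.58944655]
 [710.05190048  22.97984141]
 [709.89263078 -50.01348839]
 [637.90543315 -48.82535742]]
[71.17900016 72.99350356 71.99700187 72.42130132] [ -0.49070975 -90.12501782 179.05443312  89.23250456]
rect [663.  -11.9] [69.4 48.7] 88.4
rect [674.2 -12.2] [70.2 71.3] 89.1
```

Run:
```python
from lib import *
go(0.6744,-0.0131,0.04,-0.3)
```

```text
go [0.76 2.13 9.04] tw 0.032 q6 1.51 tcp [ 0.6532 -0.0215  0.1303]
```

Emit:
{"fn": "send_rows", "kwargs": {"motion": "1 0.8 2 2 0.03;1 0.8 2 5 0.03;1 0.8 2 7 0.03;1 0.8 2 8 0.03;1 0.8 2 8 0.03"}}

```text
clock: 6.75
eef_pos: [0.6655, -0.0193, 0.0501]
tool_rot: [0.713, 0.701, -0.002, -0.002]
ft_force: [0.8, 1.0, -0.9]
grip_width: 0.0368
grasp_force: 60.8
```

Run:
```python
from lib import *
T,c=shot("w6")
go(0.6744,-0.0131,0.013,-0.3)
```

```text
go [0.65 0.75 3.91] tw -0.012 q6 1.56 tcp [ 0.6669 -0.0194  0.0521]
```

Emit:
{"fn": "send_rows", "kwargs": {"motion": "1 0.6 0.7 0.8 -0.01;1 0.6 0.7 1.6 -0.01;1 0.6 0.7 2.2 -0.01;1 0.6 0.7 2.2 -0.01;1 0.6 0.7 2.2 -0.01"}}

```text
clock: 7.3
eef_pos: [0.6748, -0.0134, 0.0311]
tool_rot: [0.71, 0.705, -0.0, -0.0]
ft_force: [0.0, -0.3, -1.4]
grip_width: 0.0367
grasp_force: 60.9
```

Run:
```python
from lib import *
T,c=shot("w7")
for i in range(3): go(0.6744,-0.0131,0.013,-0.3); vision.camera("wrist")
a=onplane(c,[(0,0)],.006)
print(proj(c,[[.6744,-.0131,.006],[.7014,.0139,.006],[.7014,-.0401,.006],[.6474,.0139,.006]]))
```

```text
go [ 0.03 -0.07  1.84] tw -0.002 q6 1.56 tcp [ 0.6751 -0.0134  0.0314]
go [ 0.04 -0.09  1.86] tw -0.002 q6 1.56 tcp [ 0.6753 -0.0135  0.0316]
go [ 0.04 -0.1   1.87] tw -0.002 q6 1.56 tcp [ 0.6753 -0.0135  0.0317]
[[313.68901781 244.10022613]
 [367.45276507 194.11902386]
 [363.50718775 288.79616677]
 [259.07636031 194.78302456]]
```

View pics/w7.png

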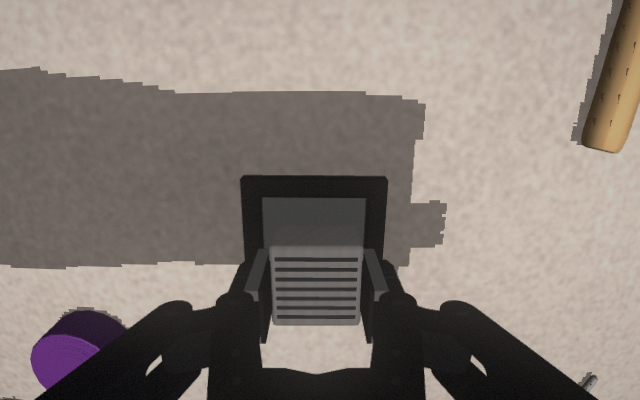

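Emit:
{"fn": "send_rows", "kwargs": {"motion": "1 0 -0.1 0.6 0;1 0 -0.1 1.2 0;1 0 -0.1 1.6 0;1 0 -0.1 1.8 0;1 0 -0.1 1.8 0"}}

```text
clock: 8.0
eef_pos: [0.6738, -0.0134, 0.0129]
tool_rot: [0.71, 0.705, -0.0, -0.0]
ft_force: [-0.9, 1.1, -2.1]
grip_width: 0.0366
grasp_force: 60.8
```

Not yet touching (no upward force); lower a little more.

Emit:
{"fn": "send_rows", "kwargs": {"motion": "1 0 0 0.05 0;1 0 0 0.1 0;1 0 0 0.1 0"}}

```text
clock: 8.3
eef_pos: [0.6743, -0.0134, 0.0126]
tool_rot: [0.71, 0.705, 0.0, 0.0]
ft_force: [-0.6, -0.8, 0.5]
grip_width: 0.0364
grasp_force: 61.0
```

Emit:
{"fn": "send_rows", "kwargs": {"motion": "1 0 0 0.05 0;1 0 0 0.05 0;-0.1 0 0 0.05 0;-0.1 0 0 0.05 0;-0.1 0 0 0.05 0"}}

```text
clock: 8.8
eef_pos: [0.674, -0.0134, 0.0113]
tool_rot: [0.71, 0.705, -0.0, -0.0]
ft_force: [0.1, -0.4, -0.7]
grip_width: 0.0468
grasp_force: 0.0
```

Emit:
{"fn": "send_rows", "kwargs": {"motion": "-0.3 0 0 0 0;-0.3 0 0 -2 0;-0.3 0 0 -6 0;-0.3 0 0 -10 0;-0.3 0 0 -12 0"}}

```text
clock: 9.3
eef_pos: [0.676, -0.0134, 0.1361]
tool_rot: [0.71, 0.705, 0.002, 0.002]
ft_force: [0.4, 0.2, 0.6]
grip_width: 0.0554
grasp_force: 0.0
```

Run:
```python
from lib import *
T,c=shot("w8")
go(0.455,-0.168,0.15)
im=cv2.imread("pics/w5.png"); c5=cam("wrist",np.load("pics/w5.npy"))
# round disc rings seen in w5 around (97,340)
print(onplane(c5,[(97,341)],.024), proj(c5,[.456,-.167,.024]))
```

```text
go [-15.61 -22.11  -1.33] tw 0.000 q6 1.56 tcp [ 0.6773 -0.0134  0.139 ]
[[ 0.45417312 -0.16470363  0.024     ]] [[ 99.39026199 343.18262231]]
```

View pics/w8.png

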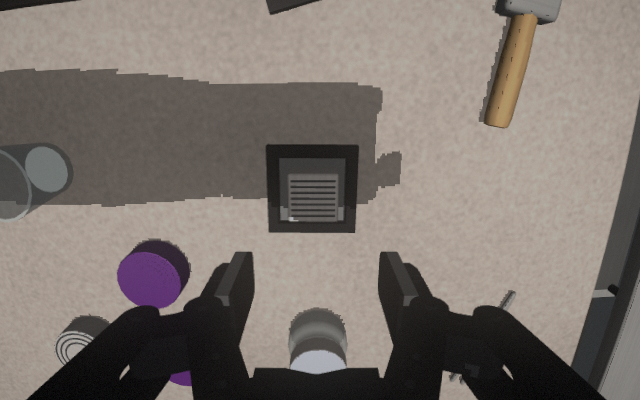

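Run:
```python
from lib import *
c=cam("wrist",np.load("pics/w8.npy"))
print(onplane(c,[(313.5,199)],.030), onplane(c,[(313,188)],.009))
a=onplane(c,[(289,177),(338,177),(339,222),(288,222)],.030); print(a.round(4))
print(proj(c,[[.6744,-.0131,.006],[.6744,-.0131,.030],[.6744,-.0401,.006],[.6744,.0139,.006],[.6744,-.0331,.030]]))
```

```text
[[ 0.67558077 -0.01390192  0.03      ]] [[ 0.67519061 -0.01131434  0.009     ]]
[[ 0.6579  0.003   0.03  ]
 [ 0.6935  0.0027  0.03  ]
 [ 0.6947 -0.0323  0.03  ]
 [ 0.6561 -0.032   0.03  ]]
[[312.04630754 189.13923559]
 [311.89567432 197.97938328]
 [312.36958668 220.49829453]
 [311.70957626 155.98247365]
 [312.16175862 223.18908777]]
```

Emit:
{"fn": "send_rows", "kwargs": {"motion": "-1 -2.9 -4.1 -1 0.15;-1 -5.8 -8.2 -1 0.3;-1 -8.7 -12.3 -1 0.45;-1 -11.5 -16.3 -1 0.6;-1 -14 -20 -1 0.75"}}

```text
clock: 9.85
eef_pos: [0.4708, -0.1528, 0.1413]
tool_rot: [0.92, 0.393, -0.0, -0.0]
ft_force: [-0.4, -0.2, -1.4]
grip_width: 0.0857
grasp_force: 0.0
```

Run:
```python
from lib import *
go(0.455,-0.167,0.13,-50)
```

```text
go [-2.12 -0.16  1.13] tw 0.109 q6 2.02 tcp [ 0.4708 -0.1528  0.1413]
```

Emit:
{"fn": "send_rows", "kwargs": {"motion": "-1 -1.7 -0.2 1 0.1;-1 -1.7 -0.2 1 0.1;-1 -1.7 -0.2 1 0.1"}}

```text
clock: 10.15
eef_pos: [0.4601, -0.163, 0.1317]
tool_rot: [0.937, 0.35, 0.0, -0.0]
ft_force: [0.6, 0.5, 0.6]
grip_width: 0.0853
grasp_force: 0.0
```

```bash
cat >> lib.py <<'E'
def rim(tag,P,r,z,lo=.85,hi=1.15,ang=(0,360)):
    """refine a circle (radius r, centre near P, height z): strongest radial edges, then Kasa fit with robust trim; returns world xy"""
    c=cam("wrist",np.load(f"pics/{tag}.npy")); g=cv2.GaussianBlur(cv2.cvtColor(cv2.imread(f"pics/{tag}.png"),cv2.COLOR_BGR2GRAY),(3,3),0).astype(np.float32)
    ctr=np.array(P[:2],float)
    for it in range(4):
        E=[]
        for a in np.radians(np.arange(ang[0],ang[1],4)):
            rr=np.linspace(lo*r,hi*r,40); Q=np.c_[ctr[0]+rr*np.cos(a),ctr[1]+rr*np.sin(a),np.full(40,z)]; px=proj(c,Q).astype(np.float32)
            v=cv2.remap(g,px[:,:1],px[:,1:],cv2.INTER_LINEAR)[:,0]; d=np.abs(np.gradient(v)); E.append([*Q[d.argmax(),:2],d.max()])
        E=np.array(E); k=E[:,2]>np.percentile(E[:,2],30)
        for _ in range(3):
            A=np.c_[2*E[k,:2],np.ones(k.sum())]; s=np.linalg.lstsq(A,(E[k,:2]**2).sum(1),rcond=None)[0]; R_=np.sqrt(s[2]+s[0]**2+s[1]**2)
            res=np.abs(np.hypot(*(E[:,:2]-s[:2]).T)-R_); k=res<max(.0015,np.median(res))
        ctr=s[:2]
    print("rim",tag,ctr.round(4),"R",R_.round(4),"n",k.sum()); return ctr
E
python3 - <<'E'
from lib import *
T,c=shot("w9")
print([(round(d["conf"],2),np.round(d["rect"],1)) for d in boxes_of("wrist","round_holder")],proj(c,[.455,-.167,.024]))
for p in ((.455,-.167),(.457,-.164),(.453,-.169)): rim("w9",p,.028,.024)
go(0.455,-0.167,0.03,-50)
E
```

```text
[(0.85, array([415.4, 110.5,  82.5,  80.1])), (0.81, array([306. ,  44.2,  81.2,  86.4])), (0.68, array([318.9, 201.9,  75.9,  75.2]))] [[315.85398591 206.12392942]]
rim w9 [ 0.4551 -0.1672] R 0.0248 n 76
rim w9 [ 0.4553 -0.167 ] R 0.0247 n 76
rim w9 [ 0.4543 -0.1674] R 0.0251 n 78
go [-0.77 -0.09 10.2 ] tw 0.018 q6 2.09 tcp [ 0.4612 -0.1626  0.132 ]
```

View pics/w9.png

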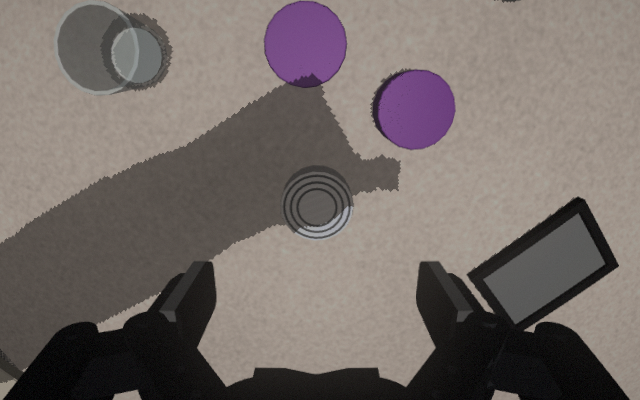

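Emit:
{"fn": "send_rows", "kwargs": {"motion": "-1 -0.6 -0.1 3 0.02;-1 -0.6 -0.1 6 0.02;-1 -0.6 -0.1 8 0.02;-1 -0.6 -0.1 9 0.02;-1 -0.6 -0.1 9 0.02"}}

```text
clock: 10.75
eef_pos: [0.4546, -0.1652, 0.0405]
tool_rot: [0.94, 0.341, -0.001, -0.001]
ft_force: [-0.7, 0.2, -0.2]
grip_width: 0.0857
grasp_force: 0.0
```

Run:
```python
from lib import *
vision.camera("wrist"); go(0.455,-0.167,0.007,-50)
c=cam("wrist",np.load("pics/w9.npy"))
a=onplane(c,[(578,199),(618,266),(512,331),(468,274)],.009)[:,:2]*1000
print(a.mean(0)); e=np.roll(a,-1,0)-a; print(np.linalg.norm(e,axis=1),np.degrees(np.arctan2(e[:,1],e[:,0])))
```

```text
go [-0.12  0.08  3.46] tw -0.003 q6 2.10 tcp [ 0.4554 -0.1657  0.0416]
[ 538.74781649 -361.80019358]
[ 85.62145833 112.3149748   80.81267045 109.8266704 ] [-97.28490696 166.82672005  81.22644725 -10.77531558]
```

Emit:
{"fn": "send_rows", "kwargs": {"motion": "-1 -0.1 0.1 1.5 0;-1 -0.1 0.1 2.5 0;-1 -0.1 0.1 3.2 0;-1 -0.1 0.1 3.4 0;-1 -0.1 0.1 3.4 0"}}

```text
clock: 11.3
eef_pos: [0.4547, -0.1675, 0.0078]
tool_rot: [0.94, 0.34, -0.0, -0.0]
ft_force: [0.0, 1.4, 0.4]
grip_width: 0.0854
grasp_force: 0.0
```

Emit:
{"fn": "send_rows", "kwargs": {"motion": "1 0 0 0 0;1 0 0 0 0;1 0 0 0 0;1 0 0 0 0;1 0 0 0 0"}}

```text
clock: 11.8
eef_pos: [0.4552, -0.1678, 0.0088]
tool_rot: [0.94, 0.34, 0.001, 0.0]
ft_force: [-0.7, 0.9, 4.9]
grip_width: 0.0535
grasp_force: 62.1
```

Emit:
{"fn": "send_rows", "kwargs": {"motion": "1 0 0 -1 0;1 0 0 -3 0;1 0 0 -7 0;1 0 0 -12 0;1 0 0 -14 0"}}

```text
clock: 12.3
eef_pos: [0.4568, -0.1683, 0.1528]
tool_rot: [0.94, 0.34, 0.003, 0.002]
ft_force: [0.8, -0.2, -0.8]
grip_width: 0.0536
grasp_force: 63.7
```

Run:
```python
from lib import *
vision.camera("wrist"); go(0.4565,0.178,0.15,-50); print(bot.get_obs()["grip_width"])
```

```text
go [ 22.06 -26.76   0.34] tw -0.004 q6 2.09 tcp [ 0.458  -0.1688  0.1547]
0.053476656393426004
```

Emit:
{"fn": "send_rows", "kwargs": {"motion": "1 3.1 -3.8 0 -0.1;1 6.2 -7.6 0 -0.2;1 9.3 -11.4 0 -0.3;1 12.4 -15.2 0 -0.4;1 15.5 -19 0 -0.5"}}

```text
clock: 12.85
eef_pos: [0.4513, 0.0793, 0.1473]
tool_rot: [0.826, 0.564, -0.0, -0.0]
ft_force: [1.0, 0.8, -2.4]
grip_width: 0.0535
grasp_force: 63.7
```

Run:
```python
from lib import *
go(0.4565,0.178,0.14); T,c=shot("w10"); print(proj(c,[.4565,.178,.009]))
```

```text
go [ 9.38 -3.12  0.73] tw 0.000 q6 2.12 tcp [0.4513 0.0793 0.1473]
[[274.55472984  67.63871951]]
```

Emit:
{"fn": "send_rows", "kwargs": {"motion": "1 3 -1.2 0.5 0;1 5.5 -2.3 1 0;1 5.5 -2.3 1 0"}}

```text
clock: 13.2
eef_pos: [0.4501, 0.1397, 0.1366]
tool_rot: [0.826, 0.564, -0.001, -0.001]
ft_force: [-0.6, -1.2, -2.0]
grip_width: 0.0538
grasp_force: 63.7
```

Run:
```python
from lib import *
vision.camera("wrist"); T,c=shot("w11"); print(proj(c,[.4565,.178,.009])); go(0.4565,0.178,0.05)
blockrect("w11",[.4565,.178,.009],w=75,th=45)
for p in ((.4565,.178),(.459,.176)): rim("w11",p,.036,.009)
rim("w11",(.4565,.178),.036,.009); rim("w10",(.4565,.178),.036,.009)
```

```text
[[304.5570537  140.84640323]]
go [ 4.03 -0.92  8.7 ] tw 0.000 q6 2.24 tcp [0.4504 0.1372 0.1371]
rect [456.6 177.5] [89.6 87.8] 1.6
rim w11 [0.457  0.1788] R 0.0345 n 90
rim w11 [0.457  0.1788] R 0.0345 n 90
rim w11 [0.457  0.1788] R 0.0345 n 90
rim w10 [0.457  0.1781] R 0.0346 n 90
```

View pics/w11.png

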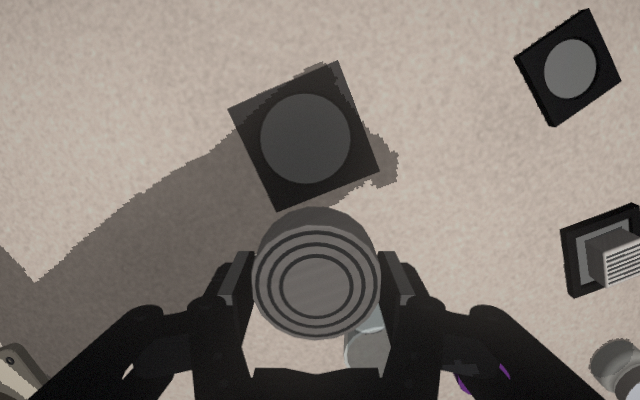

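Emit:
{"fn": "send_rows", "kwargs": {"motion": "1 2 -0.5 2 0;1 4 -0.9 4 0;1 4 -0.9 6.5 0;1 4 -0.9 8 0;1 4 -0.9 9 0"}}

```text
clock: 13.8
eef_pos: [0.4567, 0.1762, 0.0463]
tool_rot: [0.828, 0.561, -0.001, -0.0]
ft_force: [-0.3, 0.8, -1.7]
grip_width: 0.0536
grasp_force: 63.7
```

Run:
```python
from lib import *
vision.camera("wrist"); vision.camera("wrist"); T,c=shot("w12"); go(0.4568,0.178,0.0145)
blockrect("w12",[.4565,.178,.009],w=90,th=45); rim("w12",(.4568,.178),.0345,.009,ang=(-40,140))
rim("w11",(.666,.1565),.022,.009)
```

```text
go [ 0.1 -0.1  3.3] tw 0.000 q6 2.32 tcp [0.4574 0.1768 0.0475]
rect [454.  173.8] [109.6 110.3] 68.5
rim w12 [0.4573 0.1794] R 0.0344 n 45
rim w11 [0.6655 0.1575] R 0.0217 n 90
```

Emit:
{"fn": "send_rows", "kwargs": {"motion": "1 0.1 -0.1 1.2 0;1 0.1 -0.1 2.2 0;1 0.1 -0.1 2.8 0;1 0.1 -0.1 3.1 0;1 0.1 -0.1 3.2 0"}}

```text
clock: 14.45
eef_pos: [0.4566, 0.179, 0.0152]
tool_rot: [0.827, 0.562, -0.0, -0.0]
ft_force: [0.3, 0.2, -1.3]
grip_width: 0.0533
grasp_force: 63.7
```

Emit:
{"fn": "send_rows", "kwargs": {"motion": "1 0 0 0.05 0;1 0 0 0.1 0;1 0 0 0.1 0"}}

```text
clock: 14.75
eef_pos: [0.4572, 0.1792, 0.0149]
tool_rot: [0.827, 0.562, 0.0, 0.0]
ft_force: [0.2, 0.5, -0.8]
grip_width: 0.0535
grasp_force: 63.7
```

Emit:
{"fn": "send_rows", "kwargs": {"motion": "1 0 0 0.05 0;1 0 0 0.1 0;1 0 0 0.1 0"}}

```text
clock: 15.05
eef_pos: [0.4572, 0.1792, 0.0148]
tool_rot: [0.827, 0.562, 0.001, 0.0]
ft_force: [-2.1, -0.8, 6.5]
grip_width: 0.0535
grasp_force: 64.5
```

Contact. Release and rise.

Emit:
{"fn": "send_rows", "kwargs": {"motion": "-1 0 0 0 0;-1 0 0 0 0;-1 0 0 0 0;-1 0 0 0 0;-1 0 0 -0.5 0"}}

```text
clock: 15.55
eef_pos: [0.4564, 0.1788, 0.0183]
tool_rot: [0.827, 0.562, -0.001, -0.0]
ft_force: [-0.1, -0.7, 0.3]
grip_width: 0.0851
grasp_force: 0.0
```

Emit:
{"fn": "send_rows", "kwargs": {"motion": "-1 0 0 -3 0;-1 0 0 -8 0;-1 0 0 -12 0;-1 0 0 -16 0;-1 0 0 -17 0"}}

```text
clock: 16.05
eef_pos: [0.4596, 0.1801, 0.1941]
tool_rot: [0.827, 0.562, 0.005, 0.001]
ft_force: [0.5, 0.5, -0.6]
grip_width: 0.0854
grasp_force: 0.0
```

Run:
```python
from lib import *
vision.camera("wrist"); T,c=shot("w13"); print(proj(c,[[.4568,.178,.009],[.4568,.178,.03]]))
rim("w13",(.4568,.178),.028,.030); rim("w13",(.4568,.178),.0345,.009)
go(0.503,0.37,0.18); o=bot.get_obs()["joint_pos"]; print(o.round(2))
```

```text
[[312.69217796 178.06984996]
 [312.62412583 183.59334421]]
rim w13 [0.4598 0.1767] R 0.0263 n 59
rim w13 [0.4572 0.1793] R 0.0345 n 80
go [19.34 -2.86  1.16] tw 0.000 q6 2.32 tcp [0.4584 0.1796 0.191 ]
[ 0.37  0.24 -0.1   1.22  0.    2.32]
```

Emit:
{"fn": "send_rows", "kwargs": {"motion": "-1 3.9 -0.6 0.2 -0.15;-1 7.8 -1.2 0.4 -0.3;-1 11.7 -1.8 0.6 -0.45;-1 15.4 -2.4 0.8 -0.6;-1 18.6 -2.8 1 -0.75"}}

```text
clock: 16.65
eef_pos: [0.4984, 0.3635, 0.1757]
tool_rot: [0.561, 0.828, -0.002, -0.001]
ft_force: [0.3, -1.0, 0.1]
grip_width: 0.0855
grasp_force: 0.0
```

Run:
```python
from lib import *
vision.camera("wrist"); T,c=shot("w14"); print(T[:3,3],proj(c,[[.5089,.3713,.068],[.5089,.3713,.024]]))
print([(round(d["conf"],2),np.round(d["rect"],1)) for n in ("heat_sink","oblong_holder") for d in boxes_of("wrist",n)])
```

```text
[0.49906908 0.36804293 0.17460825] [[328.666498   198.94420646]
 [327.00651137 183.77762781]]
[]
```

View pics/w14.png

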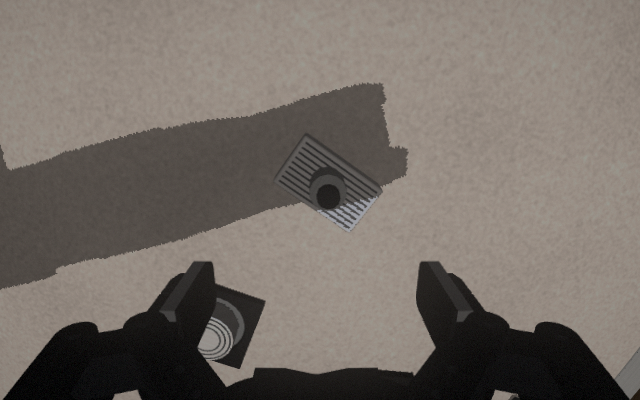

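Run:
```python
from lib import *
c=cam("wrist",np.load("pics/w14.npy"))
print("knob",tri([c,cam("top"),cam("scene")],[(328,197),(110+67/2,110+212/2),(150+729/2.4242,120+75/2.4242)]),onplane(c,(328,197),.068))
a=onplane(c,[(306,136),(382,191),(350,231),(275,179)],.024)*1000
print(a.mean(0)); e=np.roll(a,-1,0)-a; print(np.linalg.norm(e,axis=1),np.degrees(np.arctan2(e[:,1],e[:,0])))
go(.508,.3705,.10,72)
```

```text
knob [0.50868719 0.37147902 0.06417348] [[0.50785089 0.37250745 0.068     ]]
[510.88011155 370.73492102  24.        ]
[81.03163795 46.07107971 81.59494153 45.58511881] [ -13.5914643  -103.32494256  166.06671274   75.97170427]
go [0.45 1.27 7.56] tw -0.884 q6 1.83 tcp [0.4981 0.362  0.1757]
```

Emit:
{"fn": "send_rows", "kwargs": {"motion": "-1 0.4 1.2 1.5 -0.15;-1 0.4 1.2 3 -0.3;-1 0.4 1.2 4.5 -0.45;-1 0.4 1.2 4.5 -0.6;-1 0.4 1.2 4.5 -0.75"}}

```text
clock: 17.35
eef_pos: [0.5081, 0.368, 0.132]
tool_rot: [0.22, 0.975, -0.002, -0.001]
ft_force: [-0.0, 0.2, -0.2]
grip_width: 0.0852
grasp_force: 0.0
```

Emit:
{"fn": "send_rows", "kwargs": {"motion": "-1 0 0 0 -0.15;-1 0 0 0 -0.2;-1 0 0 0 -0.2;-1 0 0 0 -0.2;-1 0 0 0 -0.2"}}

```text
clock: 17.85
eef_pos: [0.509, 0.3697, 0.1336]
tool_rot: [0.124, 0.992, -0.0, -0.0]
ft_force: [0.4, 0.5, -0.3]
grip_width: 0.0855
grasp_force: 0.0
```

Run:
```python
from lib import *
T,c=shot("w15"); p=proj(c,[[.508,.372,.068],[.508,.372,.024],[.511,.3707,.024]]); print(T[:3,3],p)
crop("w15","c15",p[1][0],p[1][1],160,160,4)
go(.508,.372,.03,76)
```

```text
[0.5089863  0.36968854 0.13356693] [[317.04672816 213.05322238]
 [316.83674196 193.19443264]
 [316.1404727  197.32031662]]
px = out/4 + (236,113)
go [ 0.15  0.18 10.36] tw -0.005 q6 0.88 tcp [0.509  0.3699 0.1336]
```

View pics/c15.png

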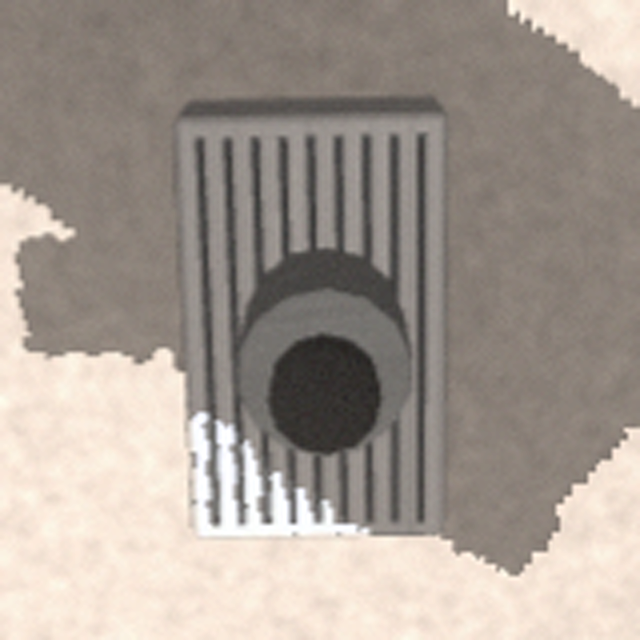

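Run:
```python
from lib import *
c=cam("wrist",np.load("pics/w15.npy")); f=lambda p:np.array(p)/4+[236,113]
print("knob",onplane(c,f((325,394)),.068),"cyl",onplane(c,f((325,372)),.054))
a=onplane(c,f([(182,118),(446,118),(440,533),(197,535)]),.024)*1000
print(a.mean(0)); e=np.roll(a,-1,0)-a; print(np.linalg.norm(e,axis=1),np.degrees(np.arctan2(e[:,1],e[:,0])))
go(.509,.3725,.032,76)
```

```text
knob [[0.50702893 0.37237765 0.068     ]] cyl [[0.50807155 0.37217304 0.054     ]]
[510.47058844 370.01565367  24.        ]
[47.34696112 81.41538618 47.77456486 81.84446091] [  75.70950162  -13.57806479 -103.77087791  166.12021393]
go [ 0.06  0.26 10.16] tw -0.005 q6 0.88 tcp [0.509  0.3699 0.1336]
```

Emit:
{"fn": "send_rows", "kwargs": {"motion": "-1 0.2 0.2 3 0;-1 0.2 0.2 6 0;-1 0.2 0.2 8.5 0;-1 0.2 0.2 9.8 0;-1 0.2 0.2 10.1 0"}}

```text
clock: 18.4
eef_pos: [0.5065, 0.372, 0.0308]
tool_rot: [0.124, 0.992, -0.001, -0.001]
ft_force: [0.1, -0.6, -0.3]
grip_width: 0.0855
grasp_force: 0.0
```

Emit:
{"fn": "send_rows", "kwargs": {"motion": "-1 0 0 0 0;1 0 0 0 0;1 0 0 0 0;1 0 0 0 0;1 0 0 0 0"}}

```text
clock: 18.9
eef_pos: [0.508, 0.3729, 0.0337]
tool_rot: [0.124, 0.992, 0.0, 0.001]
ft_force: [-2.7, -1.7, 30.0]
grip_width: 0.0283
grasp_force: 50.0
```

Emit:
{"fn": "send_rows", "kwargs": {"motion": "1 0 0 0 0;1 0 0 0 0"}}

```text
clock: 19.1
eef_pos: [0.5083, 0.3732, 0.0339]
tool_rot: [0.124, 0.992, 0.001, 0.001]
ft_force: [-0.9, -0.7, 6.0]
grip_width: 0.0282
grasp_force: 59.5
```

Emit:
{"fn": "send_rows", "kwargs": {"motion": "1 0 0 -1 0;1 0 0 -3 0;1 0 0 -6 0;1 0 0 -10 0;1 0 0 -11 0"}}

```text
clock: 19.6
eef_pos: [0.5096, 0.3744, 0.1477]
tool_rot: [0.124, 0.992, 0.003, 0.003]
ft_force: [1.1, 0.4, -2.2]
grip_width: 0.0277
grasp_force: 59.3
```

Run:
```python
from lib import *
vision.camera("wrist");vision.camera("wrist"); go(.6657,.1573,.13); print(bot.get_obs()["grip_width"])
```

```text
go [-20.51 -17.15   1.5 ] tw 0.000 q6 0.88 tcp [0.5088 0.3738 0.1451]
0.02794057935418391
```

Emit:
{"fn": "send_rows", "kwargs": {"motion": "1 -3.8 -3.2 0 0;1 -7.6 -6.4 0 0;1 -11.4 -9.6 0 0;1 -15.2 -12.7 0 0;1 -18.5 -15.5 0 0"}}

```text
clock: 20.2
eef_pos: [0.6487, 0.1747, 0.1396]
tool_rot: [0.124, 0.992, -0.001, -0.002]
ft_force: [1.6, 0.5, -2.0]
grip_width: 0.0282
grasp_force: 59.4
```

Emit:
{"fn": "send_rows", "kwargs": {"motion": "1 0 0 0 0.15;1 0 0 0 0.15;1 0 0 0 0.15"}}

```text
clock: 20.5
eef_pos: [0.6476, 0.1772, 0.1404]
tool_rot: [0.196, 0.981, -0.001, -0.002]
ft_force: [-0.5, 0.6, -1.1]
grip_width: 0.0277
grasp_force: 59.5
```

Run:
```python
from lib import *
T,c=shot("w16"); print(proj(c,[[.6657,.1573,.009]])); go(.6657,.1573,.06); print(bot.get_obs()["grip_width"])
for p in ((.6657,.1573),(.663,.160)): rim("w16",p,.023,.009)
blockrect("w16",[.6657,.1573,.009],w=75,th=45)
```

```text
[[300.77738377 216.32169455]]
go [-2.47 -1.19  8.1 ] tw 0.000 q6 0.66 tcp [0.6477 0.1778 0.141 ]
0.02790217825266665
rim w16 [0.6667 0.1574] R 0.0216 n 71
rim w16 [0.6669 0.1574] R 0.0217 n 66
rect [673.9 142.2] [ 69.3 104.8] 22.0
```

Emit:
{"fn": "send_rows", "kwargs": {"motion": "1 -1.2 -0.6 2 0;1 -2.5 -1.2 4 0;1 -2.5 -1.2 6 0;1 -2.5 -1.2 8 0;1 -2.5 -1.2 9 0"}}

```text
clock: 21.05
eef_pos: [0.6652, 0.1575, 0.0501]
tool_rot: [0.196, 0.981, -0.001, -0.002]
ft_force: [-0.0, 0.0, -2.5]
grip_width: 0.028
grasp_force: 59.5
```

Emit:
{"fn": "send_rows", "kwargs": {"motion": "1 0 0 0 0;1 0 0 0 0;1 0 0 0 0"}}

```text
clock: 21.35
eef_pos: [0.6683, 0.1572, 0.0544]
tool_rot: [0.197, 0.98, 0.001, 0.001]
ft_force: [-0.2, -0.5, -2.3]
grip_width: 0.0278
grasp_force: 59.5
```

Run:
```python
from lib import *
T,c=shot("w17"); go(.6664,.1574,.016); print(bot.get_obs()["grip_width"])
for p in ((.6657,.1573),(.668,.159)): rim("w17",p,.0225,.009)
```

```text
go [ 0.21 -0.05  3.84] tw 0.000 q6 0.63 tcp [0.6684 0.157  0.0544]
0.02795354115556337
rim w17 [0.6665 0.1573] R 0.0215 n 75
rim w17 [0.6665 0.1573] R 0.0216 n 75
```

Emit:
{"fn": "send_rows", "kwargs": {"motion": "1 0.2 0 1.2 0;1 0.2 0 2.4 0;1 0.2 0 3.2 0;1 0.2 0 3.6 0;1 0.2 0 3.6 0"}}

```text
clock: 21.9
eef_pos: [0.665, 0.157, 0.0161]
tool_rot: [0.198, 0.98, -0.0, -0.001]
ft_force: [0.8, -0.6, -2.8]
grip_width: 0.0282
grasp_force: 59.5
```

Emit:
{"fn": "send_rows", "kwargs": {"motion": "1 0 0 0 0;1 0 0 0.1 0;1 0 0 0.1 0"}}

```text
clock: 22.2
eef_pos: [0.6657, 0.1572, 0.0159]
tool_rot: [0.198, 0.98, 0.0, 0.0]
ft_force: [-0.2, 0.3, 0.2]
grip_width: 0.0282
grasp_force: 59.7
```

Emit:
{"fn": "send_rows", "kwargs": {"motion": "1 0 0 0.05 0;1 0 0 0.05 0;-0.3 0 0 0.05 0;-0.3 0 0 0.05 0;-0.3 0 0 0.05 0"}}

```text
clock: 22.7
eef_pos: [0.6657, 0.1573, 0.015]
tool_rot: [0.198, 0.98, 0.0, 0.0]
ft_force: [-0.3, 0.5, -0.2]
grip_width: 0.0558
grasp_force: 0.0
```

Emit:
{"fn": "send_rows", "kwargs": {"motion": "-0.3 0 0 0 0;-0.3 0 0 -1 0;-0.3 0 0 -6 0;-0.3 0 0 -11 0;-0.3 0 0 -14 0"}}

```text
clock: 23.2
eef_pos: [0.6673, 0.1577, 0.1609]
tool_rot: [0.198, 0.98, 0.001, 0.003]
ft_force: [1.1, -0.4, 1.4]
grip_width: 0.0555
grasp_force: 0.0
```

Run:
```python
from lib import *
vision.camera("wrist");vision.camera("wrist");vision.camera("wrist"); T,c=shot("w18"); go(.5105,.3702,.13,76)
rim("w18",(.666,.1573),.0225,.009)
```

```text
go [22.61 13.57  2.68] tw -0.153 q6 0.63 tcp [0.6663 0.1574 0.1572]
rim w18 [0.6669 0.1572] R 0.0216 n 88
```

View pics/w18.png

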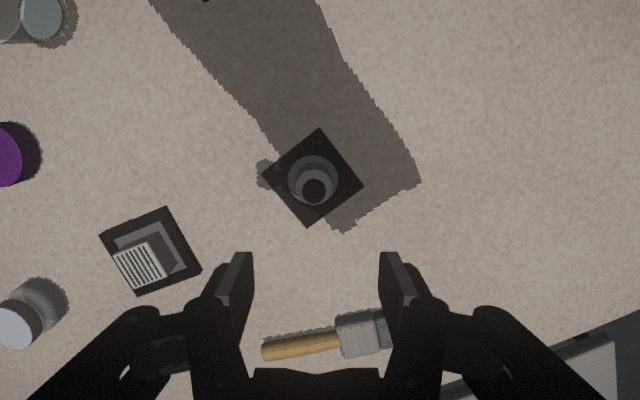

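The heat extractor stands upright in the small recess (~(313,182)), the square holder is in its recess (~(140,262)). Now the oblong holder.

Emit:
{"fn": "send_rows", "kwargs": {"motion": "-1 4 2.4 0 -0.05;-1 8 4.8 0.5 -0.1;-1 12 7.2 1 -0.15;-1 16 9.6 1.5 -0.15;-1 20 12 2 -0.15"}}

```text
clock: 23.9
eef_pos: [0.5252, 0.3457, 0.1329]
tool_rot: [0.124, 0.992, -0.001, -0.002]
ft_force: [1.3, -0.3, 0.2]
grip_width: 0.0853
grasp_force: 0.0
```

Emit:
{"fn": "send_rows", "kwargs": {"motion": "-1 1.5 1 0 0;-1 1.5 1 0 0;-1 1.5 1 0 0;-1 1.5 1 0 0"}}

```text
clock: 24.3
eef_pos: [0.5164, 0.3573, 0.1348]
tool_rot: [0.125, 0.992, -0.0, -0.0]
ft_force: [-0.1, 0.4, 0.2]
grip_width: 0.0853
grasp_force: 0.0
```

Run:
```python
from lib import *
T,c=shot("w19"); go(.5105,.3702,.04,76)
a=np.array([510.5,370.2]);R2=lambda t:np.array([[np.cos(t),-np.sin(t)],[np.sin(t),np.cos(t)]])
P=(R2(np.radians(-14))@np.array([[42,42,-42,-42],[25,-25,-25,25]])).T+a
print(proj(c,np.c_[P,np.full(4,24)]/1000).round(1))
g=cv2.imread("pics/w19.png"); p=proj(c,[.5105,.3702,.024])[0]; crop("w19","c19",p[0],p[1],160,160,3)
```

```text
go [0.91 1.11 9.5 ] tw -0.006 q6 0.86 tcp [0.5166 0.3573 0.135 ]
[[360.6 235. ]
 [296.7 235.3]
 [294.2 126.3]
 [364.4 126. ]]
px = out/3 + (249,103)
```

View pics/c19.png

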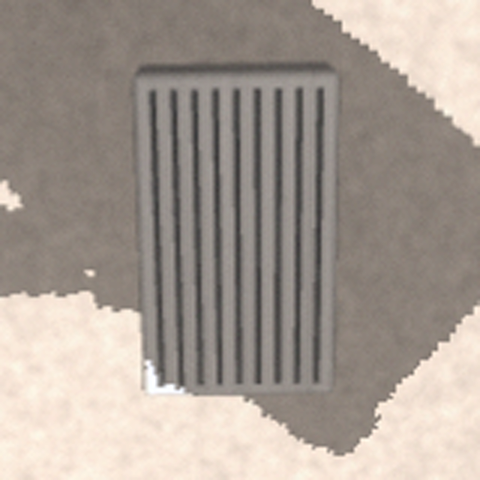

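Emit:
{"fn": "send_rows", "kwargs": {"motion": "-1 0.9 1.05 3 0;-1 0.9 1.05 6 0;-1 0.9 1.05 8.5 0;-1 0.9 1.05 10 0;-1 0.9 1.05 10 0"}}

```text
clock: 24.85
eef_pos: [0.5086, 0.3684, 0.0322]
tool_rot: [0.125, 0.992, -0.002, -0.002]
ft_force: [0.4, -1.6, 0.3]
grip_width: 0.0852
grasp_force: 0.0
```

Emit:
{"fn": "send_rows", "kwargs": {"motion": "-1 0 0 0 0;-1 0 0 1 0;-1 0 0 2 0;-1 0 0 2.5 0;-1 0 0 2.6 0"}}

```text
clock: 25.35
eef_pos: [0.5088, 0.3707, 0.0082]
tool_rot: [0.124, 0.992, -0.001, -0.001]
ft_force: [0.3, 0.4, 0.3]
grip_width: 0.0857
grasp_force: 0.0
```

Emit:
{"fn": "send_rows", "kwargs": {"motion": "1 0 0 0 0;1 0 0 0 0;1 0 0 0 0;1 0 0 0 0;1 0 0 0 0"}}

```text
clock: 25.85
eef_pos: [0.5099, 0.3714, 0.01]
tool_rot: [0.124, 0.992, 0.0, 0.001]
ft_force: [-1.2, 0.0, 4.2]
grip_width: 0.0481
grasp_force: 65.0
```

Emit:
{"fn": "send_rows", "kwargs": {"motion": "1 0 0 -1 0;1 0 0 -3 0;1 0 0 -7 0;1 0 0 -12 0;1 0 0 -14 0"}}

```text
clock: 26.35
eef_pos: [0.5111, 0.3724, 0.1546]
tool_rot: [0.124, 0.992, 0.002, 0.002]
ft_force: [1.8, 1.4, -2.5]
grip_width: 0.0485
grasp_force: 64.4
```

Run:
```python
from lib import *
vision.camera("wrist");vision.camera("wrist"); go(.5385,-.364,.15,80); print(bot.get_obs()["grip_width"])
```

```text
go [-2.068e+01 -7.076e+01  3.000e-02] tw -0.073 q6 0.88 tcp [0.5115 0.3727 0.1539]
0.04818382122746146
```

Emit:
{"fn": "send_rows", "kwargs": {"motion": "1 -1.3 -4.6 0 0;1 -2.6 -9.2 0 0;1 -4 -13.8 0 0;1 -5.3 -18.4 0 0;1 -6.7 -23 0 0"}}

```text
clock: 26.95
eef_pos: [0.5158, 0.1296, 0.1466]
tool_rot: [0.123, 0.992, -0.001, -0.002]
ft_force: [0.7, 0.1, -3.0]
grip_width: 0.0482
grasp_force: 64.4
```

Emit:
{"fn": "send_rows", "kwargs": {"motion": "1 -1.3 -4.6 0 0;1 -2.6 -9.2 0 0;1 -4 -13.8 0 0;1 -5.3 -18.4 0 0;1 -6.7 -23 0 0"}}

```text
clock: 27.45
eef_pos: [0.5244, -0.1092, 0.1467]
tool_rot: [0.124, 0.992, 0.0, -0.002]
ft_force: [1.0, 0.6, -3.3]
grip_width: 0.0485
grasp_force: 64.4
```

Emit:
{"fn": "send_rows", "kwargs": {"motion": "1 -1 -4.2 0 -0.07;1 -2 -8.2 0 -0.07;1 -3.2 -12.3 0 -0.07;1 -4.4 -16 0 -0.07;1 -5 -19 0 -0.07"}}

```text
clock: 27.95
eef_pos: [0.5269, -0.3058, 0.1461]
tool_rot: [0.089, 0.996, 0.001, -0.002]
ft_force: [0.1, 0.1, -3.2]
grip_width: 0.0481
grasp_force: 64.4
```

Emit:
{"fn": "send_rows", "kwargs": {"motion": "1 0 0 0 0;1 0 0 0 0;1 0 0 0 0;1 0 0 0 0"}}

```text
clock: 28.35
eef_pos: [0.5281, -0.3027, 0.1484]
tool_rot: [0.088, 0.996, 0.0, -0.001]
ft_force: [0.6, 0.4, -3.5]
grip_width: 0.0484
grasp_force: 64.5
```

Run:
```python
from lib import *
T,c=shot("w20"); go(.5385,-.364,.06,80); print(bot.get_obs()["grip_width"],proj(c,[.5385,-.364,.009]))
```

```text
go [-2.08 -5.85  8.88] tw -0.002 q6 -0.34 tcp [ 0.5283 -0.3028  0.1488]
0.04836861458770285 [[245.30669243 208.74224023]]
```

View pics/w20.png

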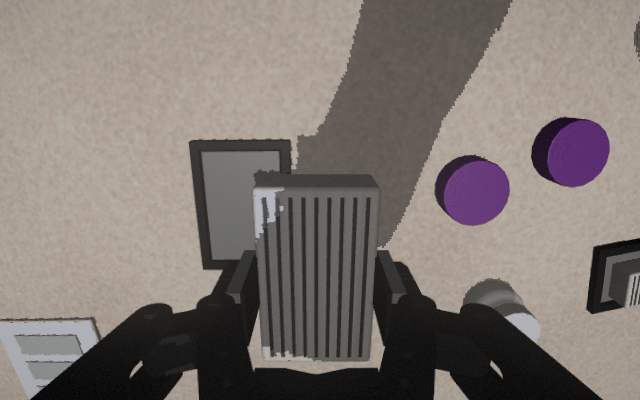

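Run:
```python
from lib import *
c=cam("wrist",np.load("pics/w20.npy"))
a=onplane(c,[(189,141),(291,140),(204,268.5)],.009)*1000
print(a.round(1),(a[1]+a[2])/2); 
for i,j in ((0,1),(0,2)): e=a[j]-a[i]; print(np.linalg.norm(e),np.degrees(np.arctan2(e[1],e[0])))
# outline lines from edges, subpixel-ish: left + top edge of dark plate by Hough on mask
g=cv2.cvtColor(cv2.imread("pics/w20.png"),cv2.COLOR_BGR2GRAY); m=g[:270,150:330]<75
L=[(next((x for x in range(180) if m[y,x]),None),y) for y in range(152,262,2)]; L=np.array([(x+150-.5,y) for x,y in L if x is not None])
T_=np.array([(x+150,next(y for y in range(100,270) if m[y,x])-.5) for x in range(46,136,3)])
for q in (L,T_):
    W=onplane(c,q,.009)[:,:2]*1000; v=cv2.fitLine(W.astype(np.float32),cv2.DIST_HUBER,0,.01,.01).ravel(); print("line dir",np.degrees(np.arctan2(v[1],v[0])),"pt",v[2:])
# held part: corners of its top face at z = tcp -.010+.024
z=np.load("pics/w20.npy")[2,3]+.014
b=onplane(c,[(254,188),(379,188),(371,360),(263,360)],z)*1000; print("part",b.mean(0)); e=np.roll(b,-1,0)-b; print(np.linalg.norm(e,axis=1),np.degrees(np.arctan2(e[:,1],e[:,0])))
```

```text
[[ 474.1 -395.8    9. ]
 [ 488.3 -314.4    9. ]
 [ 587.7 -414.8    9. ]] [ 537.96407975 -364.55730621    9.        ]
82.71506265079354 80.13865729370859
115.1520489976992 -9.45487671341253
line dir -9.778348 pt [ 529.4419  -405.71664]
line dir 79.57336 pt [ 480.15967 -356.50415]
part [ 529.11317808 -301.26032666  162.44683936]
[47.52541827 81.5099111  49.35799546 81.43559925] [  79.90357679   -9.22857681 -100.17438074  169.48286091]
```

Emit:
{"fn": "send_rows", "kwargs": {"motion": "1 -1 -3 2 0;1 -2 -5.9 4 0;1 -2 -5.9 6 0;1 -2 -5.9 8 0;1 -2 -5.9 9 0"}}

```text
clock: 28.9
eef_pos: [0.5367, -0.3643, 0.057]
tool_rot: [0.088, 0.996, 0.001, -0.002]
ft_force: [-0.8, 0.2, -2.7]
grip_width: 0.0485
grasp_force: 64.5
```

Emit:
{"fn": "send_rows", "kwargs": {"motion": "1 0 0 0 0;1 0 0 0 0;1 0 0 0 0;1 0 0 0 0"}}

```text
clock: 29.3
eef_pos: [0.5386, -0.3661, 0.0608]
tool_rot: [0.089, 0.996, -0.001, 0.001]
ft_force: [-0.0, 0.2, -3.0]
grip_width: 0.0482
grasp_force: 64.5
```

Run:
```python
from lib import *
T,c=shot("w21"); go(.538,-.3645,.016,80.2)
# block edges beyond the part in this view (upper edge = side toward tool +x)
q=lambda x,y:np.array([.538,-.3645])+np.array([[np.cos(np.radians(-9.8)),-np.sin(np.radians(-9.8))],[np.sin(np.radians(-9.8)),np.cos(np.radians(-9.8))]])@[x,y]
P=np.array([[*q(-.058,.041),.009],[*q(-.058,-.041),.009]]); u=proj(c,P); print("expected far corners",u.round(1))
g=cv2.cvtColor(cv2.imread("pics/w21.png"),cv2.COLOR_BGR2GRAY)
# measured: top edge row at mid columns, and left/right extents just below
xm=int(u[:,0].mean()); y0=int(u[:,1].mean())
for x in (xm-40,xm,xm+40): print(x,[int(v) for v in g[y0-8:y0+10,x]])
print([int(v) for v in g[y0+8,int(u[:,0].min())-8:int(u[:,0].min())+9]],[int(v) for v in g[y0+8,int(u[:,0].max())-8:int(u[:,0].max())+9]])
```

```text
go [0.07 0.15 4.46] tw -0.007 q6 -0.42 tcp [ 0.5383 -0.3661  0.0606]
expected far corners [[391.  121.7]
 [240.7 122.6]]
275 [166, 169, 172, 173, 174, 174, 150, 92, 69, 52, 59, 64, 64, 61, 62, 61, 60, 62]
315 [166, 169, 170, 169, 170, 173, 162, 124, 66, 55, 57, 59, 59, 59, 57, 57, 56, 56]
355 [96, 95, 96, 95, 96, 94, 95, 81, 46, 31, 35, 38, 34, 34, 34, 33, 36, 33]
[173, 173, 171, 168, 167, 165, 134, 64, 65, 66, 66, 65, 64, 67, 67, 65, 65] [28, 29, 25, 34, 54, 96, 96, 95, 97, 98, 98, 96, 96, 92, 94, 94, 95]
```

Emit:
{"fn": "send_rows", "kwargs": {"motion": "1 0 0 1.2 0;1 0 0 2.4 0;1 0 0 3.4 0;1 0 0 4 0;1 0 0 4.2 0"}}

```text
clock: 29.85
eef_pos: [0.5368, -0.3653, 0.0161]
tool_rot: [0.089, 0.996, 0.001, -0.001]
ft_force: [-3.2, 3.1, 3.0]
grip_width: 0.0484
grasp_force: 65.2
```

Emit:
{"fn": "send_rows", "kwargs": {"motion": "1 0 0 0 0;1 0 0 0 0;1 0 0 0.1 0;1 0 0 0.1 0"}}

```text
clock: 30.25
eef_pos: [0.5378, -0.3659, 0.0163]
tool_rot: [0.089, 0.996, -0.0, 0.0]
ft_force: [0.1, 0.9, -3.1]
grip_width: 0.0481
grasp_force: 64.5
```

Emit:
{"fn": "send_rows", "kwargs": {"motion": "1 0 0 0.05 0;1 0 0 0.1 0;1 0 0 0.1 0;1 0 0 0.1 0"}}

```text
clock: 30.65
eef_pos: [0.5378, -0.3659, 0.0161]
tool_rot: [0.089, 0.996, -0.0, 0.0]
ft_force: [-2.2, 0.8, 3.4]
grip_width: 0.0482
grasp_force: 65.2
```

Contact at the expected height. Release and rise.

Emit:
{"fn": "send_rows", "kwargs": {"motion": "-1 0 0 0 0;-1 0 0 0 0;-1 0 0 0 0;-1 0 0 0 0;-1 0 0 -0.5 0"}}

```text
clock: 31.15
eef_pos: [0.5371, -0.3655, 0.0195]
tool_rot: [0.089, 0.996, 0.0, -0.001]
ft_force: [-0.6, -0.2, -0.3]
grip_width: 0.0851
grasp_force: 0.0
```

Emit:
{"fn": "send_rows", "kwargs": {"motion": "-1 0 0 -3 0;-1 0 0 -8 0;-1 0 0 -13 0;-1 0 0 -18 0;-1 0 0 -18 0"}}

```text
clock: 31.65
eef_pos: [0.5414, -0.3684, 0.2106]
tool_rot: [0.089, 0.996, -0.004, 0.008]
ft_force: [0.5, -0.5, 0.3]
grip_width: 0.0852
grasp_force: 0.0
```

Emit:
{"fn": "send_rows", "kwargs": {"motion": "-1 10 0 0 0;-1 10 0 0 0;-1 10 0 0 0;-1 10 0 0 0;-1 10 0 0 0"}}

```text
clock: 32.15
eef_pos: [0.4406, -0.349, 0.2013]
tool_rot: [0.089, 0.996, -0.001, 0.001]
ft_force: [-0.1, -0.2, 0.0]
grip_width: 0.0852
grasp_force: 0.0
```

Run:
```python
from lib import *
print(bot.get_obs()["grip_width"],bot.get_obs()["eef_pos"])
cs={}
for n in ("top","scene"):
    im=vision.camera(n); cv2.imwrite(f"pics/{n}9.png",im[...,::-1]); cs[n]=cam(n)
for t in ("oblong_holder","square_holder","round_holder","heat_sink","jar","beaker"):
    for n in ("top","scene"):
        vision.camera(n); print(t,n,[(round(d["conf"],2),onplane(cs[n],d["rect"][:2],.03)[0].round(3)) for d in boxes_of(n,t)][:4])
T,c=shot("w22")
# bystanders unmoved: difference of start/end pictures at their start boxes
a,b=[cv2.imread(f"pics/scene{i}.png").astype(int) for i in (0,9)]
for n,(x,y) in {"jar":(279,267),"beaker":(317,177)}.items(): print(n,np.abs(a-b)[y-16:y+17,x-14:x+15].mean().round(2))
```

```text
0.08518440523476002 [ 0.44055664 -0.34897818  0.20133214]
oblong_holder top [(0.96, array([ 0.538, -0.362,  0.03 ]))]
oblong_holder scene []
square_holder top [(0.8, array([ 0.67 , -0.014,  0.03 ]))]
square_holder scene [(0.69, array([ 0.688, -0.021,  0.03 ]))]
round_holder top [(0.89, array([ 0.549, -0.172,  0.03 ])), (0.82, array([0.46, 0.17, 0.03])), (0.72, array([ 0.531, -0.085,  0.03 ]))]
round_holder scene [(0.97, array([ 0.573, -0.175,  0.03 ])), (0.79, array([ 0.544, -0.087,  0.03 ])), (0.73, array([0.478, 0.175, 0.03 ]))]
heat_sink top [(0.74, array([0.657, 0.15 , 0.03 ]))]
heat_sink scene [(0.57, array([0.67 , 0.153, 0.03 ]))]
jar top [(0.74, array([ 0.668, -0.014,  0.03 ])), (0.63, array([ 0.671, -0.159,  0.03 ])), (0.62, array([0.659, 0.149, 0.03 ]))]
jar scene [(0.95, array([ 0.684, -0.154,  0.03 ]))]
beaker top [(0.66, array([ 0.538, -0.36 ,  0.03 ])), (0.59, array([0.455, 0.004, 0.03 ])), (0.51, array([0.656, 0.15 , 0.03 ]))]
beaker scene [(0.84, array([0.455, 0.008, 0.03 ]))]
jar 7.85
beaker 6.66
```

Run:
```python
from lib import *
for n,B in {"scene":{"jar":(279,267),"beaker":(317,177),"ref purple":(293,214),"ref bench":(420,275)},"top":{"jar":(387,153),"beaker":(313,249),"ref purple":(356,212)}}.items():
    a,b=[cv2.cvtColor(cv2.imread(f"pics/{n}{i}.png"),cv2.COLOR_BGR2GRAY).astype(np.float32) for i in (0,9)]
    for k,(x,y) in B.items():
        A,Bb=a[y-18:y+19,x-18:x+19],b[y-18:y+19,x-18:x+19]; print(n,k,"diff",np.abs(A-Bb).mean().round(1),"shift",np.round(cv2.phaseCorrelate(A,Bb,cv2.createHanningWindow((37,37),cv2.CV_32F))[0],2))
# bright part outline in the end top picture, per recess, at part-top height
c=cam("top"); g=cv2.cvtColor(cv2.imread("pics/top9.png"),cv2.COLOR_BGR2GRAY)
for k,P in {"oblong":(.538,-.365),"round":(.457,.1785),"square":(.6744,-.0131)}.items():
    x,y=proj(c,[*P,.03])[0].astype(int); w=22; s=g[y-w:y+w,x-w:x+w]; t,_=cv2.threshold(s,0,255,cv2.THRESH_OTSU); print(k,"otsu",t)
    e=cv2.Canny(cv2.resize(s,None,fx=4,fy=4,interpolation=cv2.INTER_CUBIC),60,160)
    lap=cv2.GaussianBlur(np.abs(cv2.Laplacian(s.astype(np.float32),cv2.CV_32F,ksize=1)),(3,3),0)
    m=(s>s[s>t].mean()+12).astype(np.uint8); 
    if m.sum()>20: q=np.argwhere(m)[:,::-1]; r=cv2.minAreaRect((onplane(c,q+[x-w,y-w],.03)[:,:2]*1000).astype(np.float32)); print(k,np.round(r[0],1),np.round(r[1],1),round(r[2],1))
```

```text
scene jar diff 8.0 shift [-0.05 -0.01]
scene beaker diff 7.1 shift [-0.02  0.04]
scene ref purple diff 7.0 shift [-0.05 -0.01]
scene ref bench diff 7.7 shift [-0.13 -0.14]
top jar diff 3.5 shift [ 0.13 -0.  ]
top beaker diff 3.4 shift [0.03 0.04]
top ref purple diff 3.2 shift [-0.04 -0.  ]
oblong otsu 63.0
oblong [ 546.  -363.4] [97.7 96.6] 87.4
round otsu 66.0
round [467.8 179.6] [84.5 95.4] 6.3
square otsu 68.0
```

```bash
python3 -c "
from workcell import workorder; print(workorder.job_done())"
```

```text
the job is handed in; nothing more can be done
None
```

I handed the job in at about 32 s on the robot clock: all four parts are set down upright in their recesses and released, each touching down at the 6 mm floor height, and the jar and beaker are where they stood; I had no picture views left for a last look at the oblong holder.

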